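# Peel the top tray off a stuck stack and hold it over the board

## Task

The formed trays in the plywood holder are stuck together with dried slip: take the top one by its corner lug and peel it off, raising that corner some 4 cm first by tilting the tray about the opposite corner, which still rests on the stack, so that the trays below stay seated in the holder instead of being hauled up with it. Then carry the tray over the square wooden board and hold it there level, right way up and centred over the board, at least a hand's breadth (10 cm) above it. Finish while still holding it in the gripper, and leave the jars, pots and tools where they are.

Things in the scene. Friction and masses are not known exactly. Their poses are not given: they have to be found in the camera images.
- tray_lug (a point): where to grip the top tray: mid-length, -width and -height of the free part of its corner lug, an upright block 10 mm thick, 22 tall, jutting 36 mm out of the corner along the tray's diagonal, away from tray_far. The point is 22 mm out from the corner, 77 mm above the table while nested; the tray's axes (see tray). Nothing higher than 12 mm stands below or beside the lug's free part
- tray: the top tray: rigid white plastic pan, 164 (x) x 124 (y) x 27 mm, 100 to 190 g, rim 14 mm wide, skirt 12 mm tall turned down around it. z up, x along the long side; the lug juts from the +x+y corner, 37 degrees from x towards y, always on the side away from the robot (world +x within 35 degrees). Only this tray has a lug. Origin: centre of the pan's underside, 51 mm above the table while nested
- tray_mid (a point): centre of the top tray (in length, width and height), 64 mm above the table while nested; axes as tray. Slip under the two long skirts makes it cling to the tray below: about 25 to 33 N in all if pulled straight up, 8 to 15 N at the lug if tilted about the opposite corner. A skirt is free once risen 6 to 10 mm; the pan is nested 14 mm deep and its sloping sides come out freely
- tray_far (a point): the top tray's corner opposite the lug, at the underside of the rim, 75 mm above the table while nested: the fulcrum of the peel, 228 mm from tray_lug; axes as tray
- stack (a joint): how far (m) the three trays below have risen out of the holder, as one block: 0 seated, at most 0.08. White trays like the top one but without lug, stuck together, 1.3 kg in all, held down by their weight alone, guided upright by plywood posts at the middles of the four sides (60 mm above the table); they drop back if let go
- stack_top (a point): centre of the trays below, at the height of their uppermost rim, 65 mm above the table when seated; z up, x along the long side
- holder: plywood base of the stack, 205 x 165 x 12 mm, fixed to the table; origin: centre of its underside; x along the trays' long side
- board_mid (a point): centre of the upper face of the square wooden board, 220 x 220 x 18 mm, fixed flat on the table on the other side of the table's middle from the stack; z up
- jar_a: capped green glass jar, 68 mm across, 90 tall; origin: centre of its underside, z up; bystander
- jar_b: capped clay-coloured jar with a paper label, 72 mm across, 100 tall; origin: centre of its underside, z up; bystander
- bottle: small clear glass bottle, 50 mm across, 150 tall; origin: centre of its underside; bystander
- cup: open plastic cup, 72 mm across, 75 tall; origin: centre of its underside; bystander
- bowl: clay bowl, 110 mm across, 45 tall; origin: centre of its underside; bystander
- pot: small pot, 50 mm across, 38 tall, standing between the two working places; origin: centre of its underside; bystander
- modeller: wooden-handled spatula with a flat metal blade, 170 mm long, lying between the two working places, its length along its own x; bystander
- brush: brush, 170 mm long, lying at the left side of the table, its length along its own x; bystander
Things that resemble listed ones, but are neither listed nor needed, are in the scene too. Leave any blue look-alike of the tray alone.

How it is judged:
On the way:
1. the lug corner has been raised 28 mm or more while the opposite corner is still within 12 mm of its nested height and the trays below are seated (height (world z) of tray_lug above 0.105 m and height (world z) of tray_far below 0.087 m and value of joint stack below 0.006 m and contact force between the fingers and tray above 0.5 N), for 0.1 s.
At the end, for the whole second after the job is handed in: The fingers hold the tray still, right way up and level within 15 degrees, its centre within 40 mm of the board's centre from above and 122 to 420 mm above the table, touching nothing else; the trays below risen less than 6 mm; no bystander moved 40 mm (horizontal distance between tray_mid and board_mid below 0.04 m and height (world z) of tray_mid between 0.122 and 0.42 m and angle between tray_mid's own z axis and vertical below 0.26 rad and linear speed of tray below 0.05 m/s and contact force between the fingers and tray above 1 N and value of joint stack below 0.006 m and contact force between tray and holder below 0.1 N and distance of each of jar_a, jar_b, bottle, cup, bowl, pot, modeller, brush from where it was at the start of the episode below 0.04 m and contact force between tray and jar_a below 0.1 N and contact force between tray and jar_b below 0.1 N and contact force between tray and bottle below 0.1 N and contact force between tray and cup below 0.1 N and contact force between tray and bowl below 0.1 N and contact force between tray and pot below 0.1 N and contact force between tray and modeller below 0.1 N and contact force between tray and brush below 0.1 N); the arm keeps its last pose, push and grip.
It fails at once if the trays below hauled more than 15 mm up out of the holder (value of joint stack above 0.015 m).
It fails at once if a jar, pot or tool pushed more than 40 mm (distance of any of jar_a, jar_b, bottle, cup, bowl, pot, modeller, brush from where it was at the start of the episode above 0.04 m).
It also fails if it takes over 48 s, if anything falls off the work surface, if the arm or the gripper's body presses on something with over 40 N, if the wrist force passes 120 N, or if a joint passes its speed limit or range.

## Robot

A 7-joint arm with a two-finger parallel gripper is mounted at the origin on the work surface. World frame = base frame: x ahead of the robot, y to its left, z up, the work surface at z = 0. Lengths are in m, angles in rad, forces in N, time in s.
With the tool pointing down it reaches from about 0.4 to 0.9 m from the base axis. Payload 5.5 kg.
Tool frame: the origin (TCP) lies on the centre line of the jaws, within the pads' length; the fingertips stand 8 mm ahead of it and the grasp point (between the pads) lies 11 mm behind it; z points along the fingers, y is the direction in which the jaws open and shut (so a half turn about z gives the same grasp; the last joint's range is limited). The gripper opens to 85 mm and grips with 20 to 120 N. Pads are 22 mm wide; open, the fingers measure 114 mm over their backs; the gripper's body (76 mm by 85 mm) begins 54 mm behind the grasp point. The pads swing forward as they close: fully open they stand 13 mm farther back than shut.
Start: joints at [1.371, 0.501, -0.427, 1.55, 0.221, 1.138, -0.21], TCP at [0.29, -0.582, 0.218] pointing down, gripper open.
Joint ranges: [-2.88, 2.88], [-0.31, 2.03], [-1.54, 1.56], [0.2, 2.42], [-1.41, 4.55], [0.19, 2.02], [-2.57, 2.57]. Speed limits (rad/s): [2.57, 2.57, 3.14, 3.14, 3.14, 3.14, 3.14].

## Interface

Orientations are given as a unit quaternion [w, x, y, z].
In Python, from plant import manip, imaging, ticket gives the robot as it stands.
- The arm moves only by the tool play_rows, never from a script. Its argument "increments" is a list of rows, each a list of 6 numbers: the shift along the tool's x, y, z in mm, then the turn, a rotation vector about the tool's x, y, z in rad. A call has 1 to 5 rows; each row shifts and turns the pose as measured when the row begins, along the tool's axes as they then stand; what a row does not reach is not made up. A row lasts 1/12 s, in which the tool goes at most 41.7 mm and 7.16 degrees, less where a joint would pass 70% of its speed; a pose out of reach is approached as far as the arm can. A call with a gripper value outside its range is refused whole. "claw" is the gripper's target within -1 to 1 (fully open at 1, half-way at 0, shut at -1), set as the call begins (left out, the last holds). The fingers move at their own pace and stop on an object; the grip force is fixed at half the most. Time passes only in rows, so rows that do not move let the fingers close. It gives the time, the measured TCP pose, the force and the opening at its end, in the units of the state.
- manip.sense(): the state, without advancing time (a new reading comes with each control period).
- imaging.capture(name): name is "side" or "top" or "wrist"; returns the picture (420x560x3 uint8, blue, green, red); there is no depth.
- imaging.get_calibration(name): a dict with "intrinsics" (3x3 intrinsics, pixels), "extrinsics" (4x4, takes a point from camera to world coordinates). Camera axes: x right, y up, looking along -z (the intrinsics and any distortion apply to the point x, -y, -z); pixel columns grow to the right and rows downward; lengths in m; the calibration is good to about 2 mm. The wrist camera is an equidistant fisheye: a pixel r from the principal point sees the ray r / f radians off the axis. A picture is of the moment at which its call begins: read the wrist's pose just before it. get_calibration takes no time and is no camera call; for the wrist camera it gives the pose at the moment of the call.
- ticket.finish_job(): hands the job in, once; it reports no verdict.
The state is a dict: "time": time; "qpos": joint angles; "qd": joint speeds; "effort": joint torques, N m; "eef_pos": TCP position; "ee_rot": TCP orientation; "contact_force": force on the tool from outside, world axes, zero at the start; "moment": the same for the moment, N m; "finger_gap": opening from 0.0 (shut) to 1.0 (fully open).
Only numpy, scipy, OpenCV 4.12 (cv2) and the standard library are available. Lean on these libraries where they do the work, as an engineer would, in place of code of your own. Each camera call takes 0.05 s, during which the arm holds its last target.

## Working session

There is one attempt and no reset: what is moved stays moved. The work goes in short steps, Python scripts to look and compute and a tool call to move; the robot and the scene stay as the last step left them, time stands still between calls to the robot, and variables do not carry over. Pictures are saved under pics/ and viewed, and the job is handed in when it is done.

Besides the shell and the picture viewer there is one more tool, called after "Request:" by a JSON object that holds its "api" and its "payload". play_rows: Moves the arm, as the interface text tells. Its arguments: {"type":"object","properties":{"increments":{"type":"array","items":{"type":"array","items":{"type":"number"}}},"claw":{"type":"number"}},"required":["increments"]}

```bash
ls; mkdir -p pics; python3 - <<'E'
from plant import manip, imaging, ticket
import cv2
for n in ["top","side"]:
    cv2.imwrite(f"pics/{n}0.png",imaging.capture(n)); c=imaging.get_calibration(n); print(n,c)
print(manip.sense())
E
```

```text
pics
top {'intrinsics': array([[415.51055357,   0.        , 280.28690402],
       [  0.        , 415.51055357, 217.49540544],
       [  0.        ,   0.        ,   1.        ]]), 'extrinsics': array([[-0.02873537,  0.9975597 , -0.06363113,  0.39121169],
       [-0.99958065, -0.02890483, -0.00174405, -0.01692367],
       [-0.00357904,  0.06355433,  0.99797196,  1.41571574],
       [ 0.        ,  0.        ,  0.        ,  1.        ]])}
side {'intrinsics': array([[423.1364419 ,   0.        , 275.54122407],
       [  0.        , 423.1364419 , 213.99634931],
       [  0.        ,   0.        ,   1.        ]]), 'extrinsics': array([[-0.902024  ,  0.30626371, -0.30422892,  0.15394226],
       [-0.43139387, -0.66543389,  0.60917737,  0.66248823],
       [-0.01587531,  0.6807351 ,  0.73235763,  0.89335261],
       [ 0.        ,  0.        ,  0.        ,  1.        ]])}
{'time': 0.1, 'qpos': array([ 1.37118235,  0.50178972, -0.42681975,  1.55133022,  0.22081179,
        1.13831143, -0.21029551]), 'qd': array([ 0.00078928, -0.00175564,  0.0006584 , -0.00313725,  0.00022129,
        0.00167726,  0.00027984]), 'effort': array([-1.10026624e-02, -5.70815742e+01, -5.83884940e+00, -2.81746155e+01,
        1.04395548e-02,  5.55375344e-03,  1.56774092e-05]), 'eef_pos': array([ 0.2898844 , -0.58105592,  0.21704817]), 'ee_rot': array([-8.73636748e-04,  9.73336773e-01,  2.29379017e-01, -1.72483737e-04]), 'contact_force': array([-0.45840148, -0.95978604, -0.5244951 ]), 'moment': array([ 0.03857264, -0.03163629,  0.01938517]), 'finger_gap': 0.997589361323615}
```

View pics/top0.png

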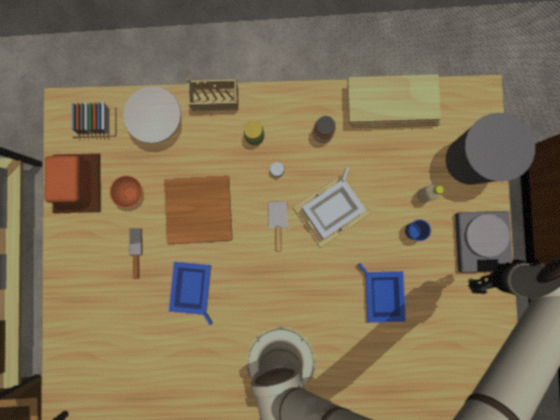

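View pics/side0.png

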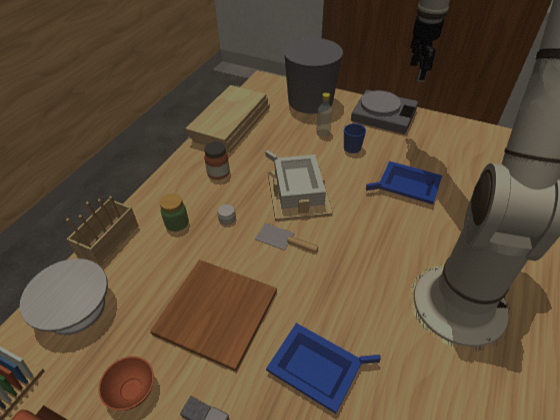

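The top view shows the white stack at about (335,210) with its lug at (346,174). The board is at about (198,210), with the pot (277,170) and the spatula (279,225) between them. I'll measure on zoomed crops.

```bash
cat > h.py <<'E'
import numpy as np, cv2
from plant import manip, imaging, ticket
def ray(n,u,v,c=None):
    c=c or imaging.get_calibration(n); K=c["intrinsics"];E=c["extrinsics"]
    d=np.array([(u-K[0,2])/K[0,0],-(v-K[1,2])/K[1,1],-1]); return E[:3,3],E[:3,:3]@d
def onz(n,u,v,z):
    o,d=ray(n,u,v); return o+d*(z-o[2])/d[2]
def proj(n,p):
    c=imaging.get_calibration(n);K=c["intrinsics"];E=c["extrinsics"]
    q=E[:3,:3].T@(np.array(p)-E[:3,3]); return K[0,0]*q[0]/-q[2]+K[0,2], -K[1,1]*q[1]/-q[2]+K[1,2]
E
python3 - <<'E'
import cv2,numpy as np
from h import *
a=cv2.imread("pics/top0.png");b=cv2.imread("pics/side0.png")
x=cv2.resize(a[160:250,290:380],(540,540),interpolation=cv2.INTER_CUBIC)
cv2.imwrite("pics/ztop.png",x)
cv2.imwrite("pics/zside.png",cv2.resize(b[140:220,255:345],(720,640),interpolation=cv2.INTER_CUBIC))
hsv=cv2.cvtColor(a,cv2.COLOR_BGR2HSV)
print("board col",hsv[210,198])
m=cv2.inRange(hsv,(5,120,60),(14,255,165)); m[:,:155]=0;m[:,245:]=0;m[:170]=0;m[250:]=0
m=cv2.morphologyEx(m,cv2.MORPH_OPEN,np.ones((3,3)))
cs,_=cv2.findContours(m,0,2); c=max(cs,key=cv2.contourArea); r=cv2.minAreaRect(c); print(r)
print("board",onz("top",*r[0],0.018))
E
```

```text
board col [ 14 160 137]
((197.45774841308594, 209.57009887695312), (63.752357482910156, 63.16205596923828), 87.39744567871094)
board [0.51524119 0.26436367 0.018     ]
```

View pics/ztop.png

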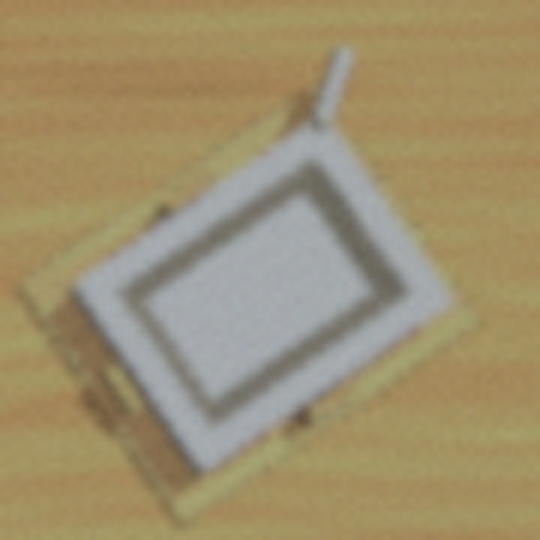

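View pics/zside.png

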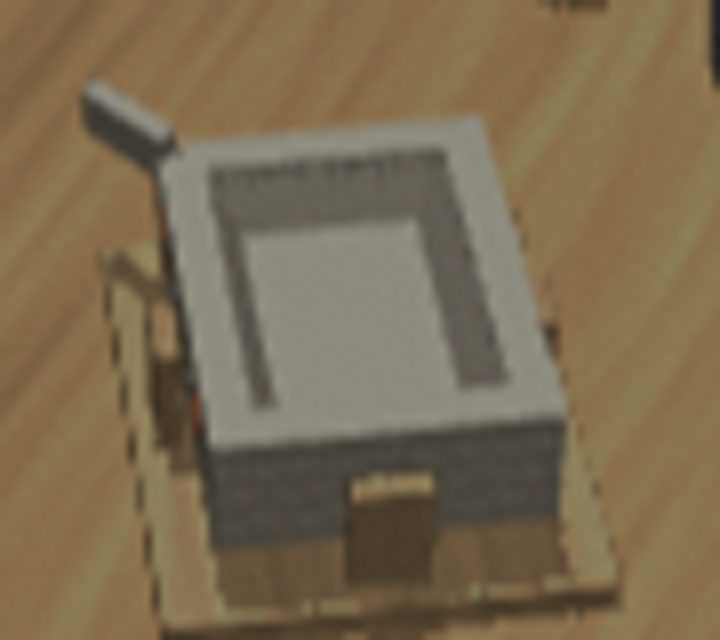

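```bash
python3 - <<'E'
from h import *
f=lambda X,Y:(290+(X+.5)/6-.5,160+(Y+.5)/6-.5)
P=[onz("top",*f(*p),0.078)[:2] for p in [(323,122),(455,303),(203,470),(75,285)]]
# side crop 8x at 255,140
g=lambda X,Y:(255+(X+.5)/8-.5,140+(Y+.5)/8-.5)
S=[onz("side",*g(*p),0.078)[:2] for p in [(165,150),(483,118),(565,418),(208,448)]]
print("top",np.round(P,4).tolist(),"side",np.round(S,4).tolist())
# side order: lug, right(-y..), far, left
for Q in (P,S):
    Q=np.array(Q);c=Q.mean(0)
    ex=(Q[0]-Q[3])+(Q[1]-Q[2]); ey=(Q[0]-Q[1])+(Q[3]-Q[2])
    print("c",c,"len",np.linalg.norm(ex)/2,np.linalg.norm(ey)/2,"ang x",np.degrees(np.arctan2(ex[1],ex[0])),"ang y",np.degrees(np.arctan2(ey[1],ey[0])))
print("lug tip top",onz("top",*f(343,48),.088),onz("top",*f(323,118),.088))
print("side",onz("side",*g(90,92),.088),onz("side",*g(170,135),.088))
for n,px in dict(pot=(277,170),spat=(278,213),cup=(418,231),jarb=(325,127),jara=(253,130),bowl=(126,192)).items(): print(n,onz("top",*px,.04))
E
```

```text
top [[0.5926, -0.2227], [0.4925, -0.2899], [0.4067, -0.1513], [0.5082, -0.0859]] side [[0.5919, -0.2209], [0.4907, -0.2876], [0.4043, -0.1484], [0.5099, -0.0837]]
c [ 0.50000854 -0.18746553] len 0.1618901331278619 0.1206058075969612 ang x -58.27607284369511 ang y 33.32395064374474
c [ 0.49920665 -0.18514116] len 0.16184561644711368 0.12252365876380575 ang x -58.63175401003439 ang y 32.409957485709825
lug tip top [ 0.63087057 -0.2334725   0.088     ] [ 0.59329174 -0.22127849  0.088     ]
side [ 0.6270311  -0.22903012  0.088     ] [ 0.58862703 -0.21865063  0.088     ]
pot [ 0.63823426 -0.00810951  0.04      ]
spat [ 0.49409658 -0.00735987  0.04      ]
cup [ 0.42100824 -0.4684431   0.04      ]
jarb [ 0.77939741 -0.17358949  0.04      ]
jara [0.77635403 0.0687491  0.04      ]
bowl [0.57899847 0.49738282 0.04      ]
```

Request:
{"api": "play_rows", "payload": {"increments": [[0, 0, 0, 0, 0, 0.105], [0, 0, 0, 0, 0, 0.105], [0, 0, 0, 0, 0, 0.105], [0, 0, 0, 0, 0, 0.105], [0, 0, 0, 0, 0, 0.105]], "claw": 1}}

```text
time: 0.52
eef_pos: [0.2884, -0.5792, 0.2136]
ee_rot: [-0.004, 0.999, -0.041, -0.002]
contact_force: [0.5, -0.1, 0.6]
finger_gap: 1.0
```

Request:
{"api": "play_rows", "payload": {"increments": [[0, 0, 0, 0, 0, 0.105], [0, 0, 0, 0, 0, 0.105], [0, 0, 0, 0, 0, 0.105]]}}

```text
time: 0.77
eef_pos: [0.2877, -0.5781, 0.2116]
ee_rot: [-0.005, 0.979, -0.206, -0.003]
contact_force: [-0.5, 0.2, 0.1]
finger_gap: 0.997
```

```bash
cat >> h.py <<'E'
from scipy.spatial.transform import Rotation as Rn
def pose():
    s=manip.sense(); return s,np.array(s["eef_pos"]),Rn.from_quat(np.array(s["ee_rot"]),scalar_first=True)
def goal(target,yaw,tilt=0):
    """tool z down, tool x at yaw deg; prints shift mm in tool axes and rotvec in tool axes"""
    s,p,R=pose()
    G=Rn.from_euler("z",yaw,degrees=True)*Rn.from_euler("x",180,degrees=True)
    if tilt: G=G*Rn.from_rotvec([0,np.radians(tilt),0])
    print("t",round(s["time"],2),"pos",p.round(4),"q",np.round(s["qpos"],2),"F",np.round(s["contact_force"],1),"gap",round(s["finger_gap"],3))
    print("shift mm",(R.inv().apply(np.array(target)-p)*1000).round(1),"rot",(R.inv()*G).as_rotvec().round(4))
E
python3 -c "
from h import *
goal([0.616,-0.2305,0.217],-20.7)"
```

```text
t 0.77 pos [ 0.2877 -0.5781  0.2116] q [ 1.25  0.48 -0.25  1.56  0.12  1.12 -1.01] F [-0.5  0.2  0.1] gap 0.997
shift mm [ 160.6 -450.4   -3.1] rot [-0.0085  0.0083 -0.053 ]
```

Request:
{"api": "play_rows", "payload": {"increments": [[13, -36, -1, 0, 0, -0.018], [13, -36, -1, 0, 0, -0.018], [13, -36, -1, 0, 0, -0.018], [13, -36, -1, 0, 0, 0], [13, -36, -1, 0, 0, 0]]}}

```text
time: 1.18
eef_pos: [0.4076, -0.4415, 0.2128]
ee_rot: [-0.004, 0.981, -0.193, -0.008]
contact_force: [1.3, -1.2, 0.7]
finger_gap: 0.997
```

Request:
{"api": "play_rows", "payload": {"increments": [[13, -36, -1, 0, 0, 0], [13, -36, -1, 0, 0, 0], [13, -36, -1, 0, 0, 0], [13, -36, -1, 0, 0, 0]]}}

```text
time: 1.52
eef_pos: [0.5126, -0.3214, 0.2151]
ee_rot: [-0.004, 0.981, -0.193, -0.009]
contact_force: [0.8, -0.8, -0.3]
finger_gap: 1.0
```

```bash
python3 -c "
from h import *
goal([0.616,-0.2305,0.217],-20.7)"
```

```text
t 1.52 pos [ 0.5126 -0.3214  0.2151] q [ 0.79  0.43 -0.36  1.65  0.16  1.11 -1.58] F [ 0.8 -0.8 -0.3] gap 1.0
shift mm [  61.1 -123.4   -2.6] rot [-0.0047  0.0199 -0.0281]
```

Request:
{"api": "play_rows", "payload": {"increments": [[16, -31, -1, -0.001, 0.005, -0.007], [16, -31, -1, -0.001, 0.005, -0.007], [16, -31, -1, -0.001, 0.005, -0.007], [16, -31, -1, -0.001, 0.005, -0.007], [0, 0, 0, 0, 0, 0]]}}

```text
time: 1.93
eef_pos: [0.6264, -0.2122, 0.2172]
ee_rot: [-0.004, 0.985, -0.173, 0.0]
contact_force: [0.9, 1.7, 0.1]
finger_gap: 1.001
```

```bash
python3 -c "
from h import *
goal([0.616,-0.2305,0.217],-20.7)
c=imaging.get_calibration('wrist');print(c)
cv2.imwrite('pics/w1.png',imaging.capture('wrist'))"
```

```text
t 1.93 pos [ 0.6264 -0.2122  0.2172] q [ 0.57  0.52 -0.4   1.52  0.2   1.15 -1.78] F [0.9 1.7 0.1] gap 1.001
shift mm [-3.5 20.7  0. ] rot [-0.0078  0.0012  0.0137]
{'intrinsics': array([[325.1922621 ,   0.        , 278.98540701],
       [  0.        , 325.1922621 , 209.3498246 ],
       [  0.        ,   0.        ,   1.        ]]), 'extrinsics': array([[-0.34059046,  0.90264913,  0.26310206,  0.69163758],
       [-0.94018728, -0.32495591, -0.10223276, -0.23748995],
       [-0.00678374, -0.28218472,  0.95933611,  0.37304686],
       [ 0.        ,  0.        ,  0.        ,  1.        ]])}
```

View pics/w1.png

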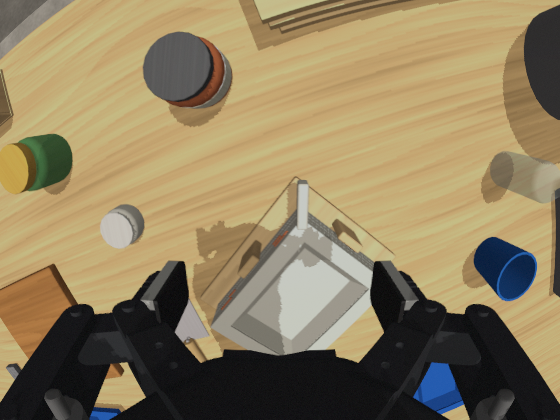

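```bash
cat >> h.py <<'E'
def wz(u,v,z,c):
    K=c["intrinsics"];E=c["extrinsics"]
    x=np.array([u-K[0,2],v-K[1,2]])/K[0,0]; th=np.hypot(*x); 
    d=np.array([np.sin(th)*x[0]/th,-np.sin(th)*x[1]/th,-np.cos(th)]) if th>0 else np.array([0,0,-1.])
    d=E[:3,:3]@d; o=E[:3,3]; return o+d*(z-o[2])/d[2]
E
python3 - <<'E'
from h import *
a=cv2.imread("pics/w1.png")
cv2.imwrite("pics/w1z.png",cv2.resize(a[165:245,260:350],(720,640),interpolation=cv2.INTER_CUBIC))
E
```

```text
(no output)
```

View pics/w1z.png

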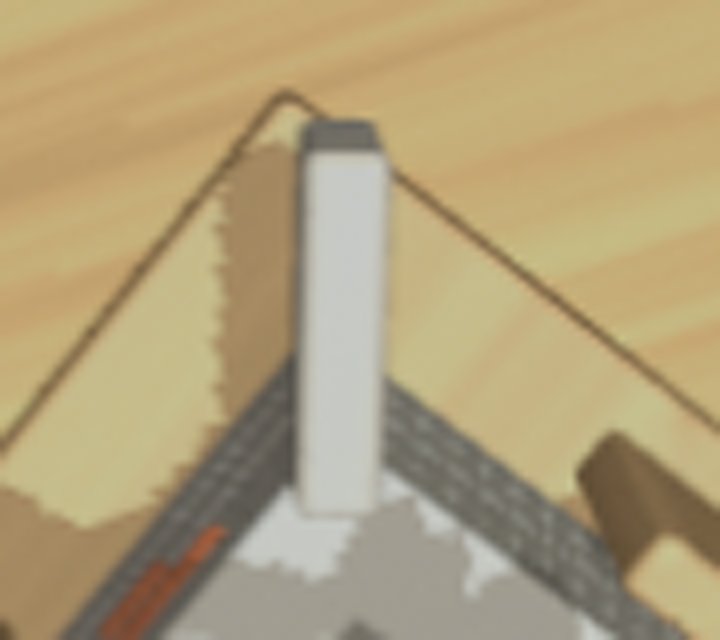

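```bash
python3 - <<'E'
from h import *
c=imaging.get_calibration("wrist")
g=lambda X,Y:(260+(X+.5)/8-.5,165+(Y+.5)/8-.5)
t=wz(*g(346,152),.088,c);b=wz(*g(339,515),.088,c)
l=wz(*g(302,330),.088,c);r=wz(*g(387,330),.088,c)
d=(t-b)[:2];print(t,b,"len",np.linalg.norm(d),"ang",np.degrees(np.arctan2(d[1],d[0])),"w",np.linalg.norm(l-r),(l+r)/2)
u=d/np.linalg.norm(d); print("grip",t[:2]-u*.014)
y=np.degrees(np.arctan2(d[1],d[0]))
goal([*(t[:2]-u*.014),.12],y)
E
```

```text
[ 0.62629696 -0.23867292  0.088     ] [ 0.58580558 -0.22397236  0.088     ] len 0.04307734988060315 ang -19.953632299599924 w 0.009707310329469475 [ 0.60677951 -0.23179073  0.088     ]
grip [ 0.61313739 -0.23389528]
t 1.98 pos [ 0.6241 -0.2152  0.2167] q [ 0.57  0.52 -0.4   1.52  0.21  1.15 -1.78] F [-0.9 -0.4  0.4] gap 0.995
shift mm [-3.6 21.8 96.6] rot [-0.0052  0.003  -0.0015]
```

Request:
{"api": "play_rows", "payload": {"increments": [[-1, 9, 20, -0.005, 0.003, 0], [-1, 9, 20, 0, 0, 0], [0, 0, 25, 0, 0, 0], [0, 0, 10, 0, 0, 0], [0, 0, 0, 0, 0, 0]]}}

```text
time: 2.4
eef_pos: [0.6144, -0.2339, 0.1387]
ee_rot: [0.001, 0.985, -0.174, -0.0]
contact_force: [0.1, -0.4, -0.4]
finger_gap: 1.004
```

```bash
python3 -c "
from h import *
goal([0.6155,-0.231,0.066],-20.3)
c=imaging.get_calibration('wrist')
im=imaging.capture('wrist');cv2.imwrite('pics/w2.png',im)
np.save('c2.npy',c['extrinsics'])
cv2.imwrite('pics/w2z.png',cv2.resize(im[170:300,200:380],(720,520),interpolation=cv2.INTER_CUBIC))
"
```

```text
t 2.4 pos [ 0.6144 -0.2339  0.1387] q [ 0.58  0.59 -0.37  1.6   0.24  1.   -1.78] F [ 0.1 -0.4 -0.4] gap 1.004
shift mm [ 0.1 -3.3 72.7] rot [0.0027 0.0005 0.0051]
```

View pics/w2z.png

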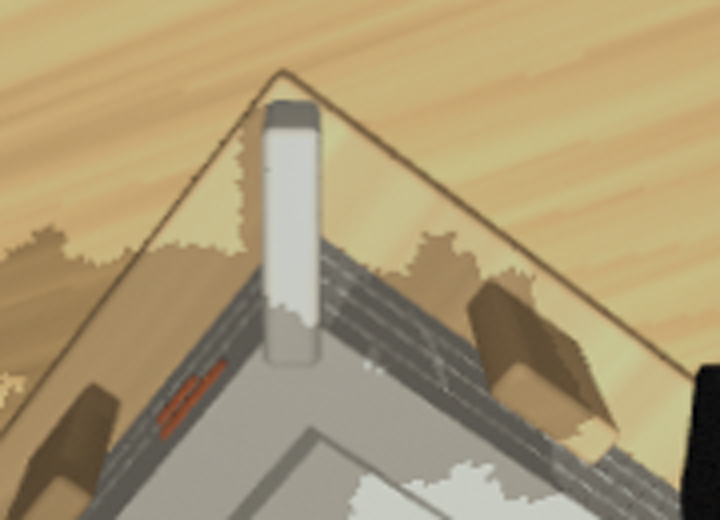

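```bash
python3 - <<'E'
from h import *
c=imaging.get_calibration("wrist");c["extrinsics"]=np.load("c2.npy")
g=lambda X,Y:(200+(X+.5)/4-.5,170+(Y+.5)/4-.5)
t=wz(*g(292,127),.088,c);b=wz(*g(293,365),.088,c);d=(t-b)[:2];u=d/np.linalg.norm(d)
a=np.degrees(np.arctan2(d[1],d[0]))
print(t,b,np.linalg.norm(d),a,"grip",t[:2]-u*.014)
goal([*(t[:2]-u*.014),.066],a)
E
```

```text
[ 0.62941144 -0.23566415  0.088     ] [ 0.5889562  -0.22083551  0.088     ] 0.0430872989676191 -20.13011190683626 grip [ 0.61626665 -0.230846  ]
t 2.45 pos [ 0.6144 -0.234   0.1393] q [ 0.58  0.59 -0.37  1.6   0.24  1.   -1.78] F [-0.2 -0.4  0.1] gap 0.999
shift mm [ 0.7 -3.8 73.3] rot [0.0027 0.0005 0.0021]
```

Request:
{"api": "play_rows", "payload": {"increments": [[0.5, -3.5, 20, 0.0027, 0, 0.003], [0, 0, 25, 0, 0, 0], [0, 0, 20, 0, 0, 0], [0, 0, 4, 0, 0, 0], [0, 0, 0, 0, 0, 0]]}}

```text
time: 2.87
eef_pos: [0.6203, -0.2349, 0.0761]
ee_rot: [0.001, 0.984, -0.177, 0.005]
contact_force: [0.4, 0.3, 0.4]
finger_gap: 1.003
```

```bash
python3 -c "
from h import *
goal([0.6162,-0.231,0.066],-20.2)"
```

```text
t 2.87 pos [ 0.6203 -0.2349  0.0761] q [ 0.57  0.66 -0.35  1.63  0.28  0.89 -1.81] F [0.4 0.3 0.4] gap 1.003
shift mm [-5.3 -2.2 10. ] rot [ 0.0008 -0.0099 -0.0035]
```

Request:
{"api": "play_rows", "payload": {"increments": [[-2.6, -1.5, 8, 0, -0.008, 0], [-2, -0.5, 3, 0, 0, 0], [0, 0, 0, 0, 0, 0], [0, 0, 0, 0, 0, 0]]}}

```text
time: 3.2
eef_pos: [0.6193, -0.2325, 0.0694]
ee_rot: [0.001, 0.984, -0.177, 0.004]
contact_force: [-0.4, 0.0, 0.4]
finger_gap: 1.0
```

```bash
python3 -c "
from h import *
goal([0.6162,-0.231,0.066],-20.2)"
```

```text
t 3.2 pos [ 0.6193 -0.2325  0.0694] q [ 0.56  0.67 -0.35  1.63  0.28  0.88 -1.82] F [-0.4  0.   0.4] gap 1.0
shift mm [-3.5 -0.3  3.4] rot [ 0.001  -0.0075 -0.0043]
```

Request:
{"api": "play_rows", "payload": {"increments": [[-3.5, -0.3, 4, 0, -0.008, -0.004], [-3, 0, 4, 0, -0.005, 0], [-1, 0, 2, 0, 0, 0], [0, 0, 0, 0, 0, 0]]}}

```text
time: 3.53
eef_pos: [0.6132, -0.2297, 0.061]
ee_rot: [0.0, 0.985, -0.175, -0.002]
contact_force: [0.1, -0.5, -1.4]
finger_gap: 1.001
```

```bash
python3 -c "
from h import *
goal([0.6162,-0.231,0.066],-20.2)"
```

```text
t 3.53 pos [ 0.6132 -0.2297  0.061 ] q [ 0.56  0.68 -0.34  1.65  0.28  0.87 -1.82] F [ 0.1 -0.5 -1.4] gap 1.001
shift mm [ 3.2  0.2 -5.1] rot [0.0012 0.0031 0.0003]
```

Request:
{"api": "play_rows", "payload": {"increments": [[2, 0, -4, 0, 0.001, 0], [0, 0, 0, 0, 0, 0], [0, 0, 0, 0, 0, 0], [0, 0, 0, 0, 0, 0]]}}

```text
time: 3.87
eef_pos: [0.6154, -0.2304, 0.0654]
ee_rot: [0.0, 0.985, -0.175, -0.001]
contact_force: [-0.3, -0.4, -0.5]
finger_gap: 1.002
```

```bash
python3 -c "
from h import *
goal([0.6162,-0.231,0.066],-20.2)"
```

```text
t 3.87 pos [ 0.6154 -0.2304  0.0654] q [ 0.56  0.67 -0.35  1.64  0.28  0.88 -1.82] F [-0.3 -0.4 -0.5] gap 1.002
shift mm [ 1.   0.3 -0.6] rot [0.0011 0.0019 0.0003]
```

Aligned within 1 mm. Closing the gripper.

Request:
{"api": "play_rows", "payload": {"increments": [[0, 0, 0, 0, 0, 0], [0, 0, 0, 0, 0, 0], [0, 0, 0, 0, 0, 0], [0, 0, 0, 0, 0, 0], [0, 0, 0, 0, 0, 0]], "claw": -1}}

```text
time: 4.28
eef_pos: [0.6155, -0.2306, 0.0656]
ee_rot: [0.0, 0.985, -0.175, -0.001]
contact_force: [0.3, -0.2, -0.6]
finger_gap: 0.297
```

Request:
{"api": "play_rows", "payload": {"increments": [[0, 0, 0, 0, 0, 0], [0, 0, 0, 0, 0, 0], [0, 0, 0, 0, 0, 0]]}}

```text
time: 4.53
eef_pos: [0.6158, -0.2302, 0.0658]
ee_rot: [0.0, 0.985, -0.175, -0.001]
contact_force: [0.3, 0.0, 0.1]
finger_gap: 0.088
```

```bash
python3 -c "
from h import *
goal([0.6162,-0.231,0.066],-20.2)
im=imaging.capture('wrist');cv2.imwrite('pics/w3.png',im)"
```

```text
t 4.53 pos [ 0.6158 -0.2302  0.0658] q [ 0.56  0.67 -0.35  1.64  0.28  0.88 -1.82] F [0.3 0.  0.1] gap 0.088
shift mm [ 0.7  0.6 -0.2] rot [0.0007 0.0014 0.0002]
```

View pics/w3.png

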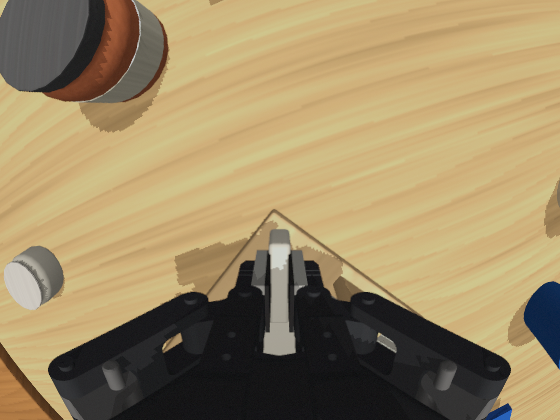

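Request:
{"api": "play_rows", "payload": {"increments": [[0, 0, 0, 0, 0, 0], [0.1, 0, -4, 0, 0.02, 0], [0.1, 0, -4.5, 0, 0.021, 0], [0.2, 0, -4.5, 0, 0.021, 0]]}}

```text
time: 4.92
eef_pos: [0.6143, -0.2321, 0.0752]
ee_rot: [0.006, 0.984, -0.176, 0.03]
contact_force: [-0.3, -0.6, -1.7]
finger_gap: 0.097
```

```bash
cat >> h.py <<'E'
def peel():
    s,p,R=pose(); X=R.apply([1,0,0]); a=np.degrees(np.arcsin(X[2]))
    G=p-R.apply([0,0,0.011])
    print("t",round(s["time"],2),"grip",G.round(4),"tilt",a.round(2),"ideal tilt for rise",np.degrees(np.arcsin((G[2]-.0768)/.228)).round(2),"F",np.round(s["contact_force"],1),"M",np.round(s["moment"],2),"gap",round(s["finger_gap"],3))
E
python3 -c "
from h import *
peel()"
```

```text
t 4.92 grip [ 0.6137 -0.2319  0.0862] tilt 3.48 ideal tilt for rise 2.37 F [-0.3 -0.6 -1.7] M [0.29 0.29 0.03] gap 0.097
```

Request:
{"api": "play_rows", "payload": {"increments": [[0.2, 0, -5, 0, 0.019, 0], [0.2, 0, -5, 0, 0.019, 0], [0.2, 0, -5, 0, 0.019, 0], [0, 0, 0, 0, 0, 0]]}}

```text
time: 5.25
eef_pos: [0.6126, -0.232, 0.0925]
ee_rot: [0.012, 0.982, -0.176, 0.061]
contact_force: [-0.2, 0.3, -0.5]
finger_gap: 0.097
```

```bash
python3 -c "
from h import *
peel()
im=imaging.capture('side');cv2.imwrite('pics/s3.png',cv2.resize(im[100:240,220:380],(640,560),interpolation=cv2.INTER_CUBIC))"
```

```text
t 5.25 grip [ 0.6114 -0.2315  0.1034] tilt 7.15 ideal tilt for rise 6.69 F [-0.2  0.3 -0.5] M [-0.09  0.27 -0.13] gap 0.097
```

View pics/s3.png

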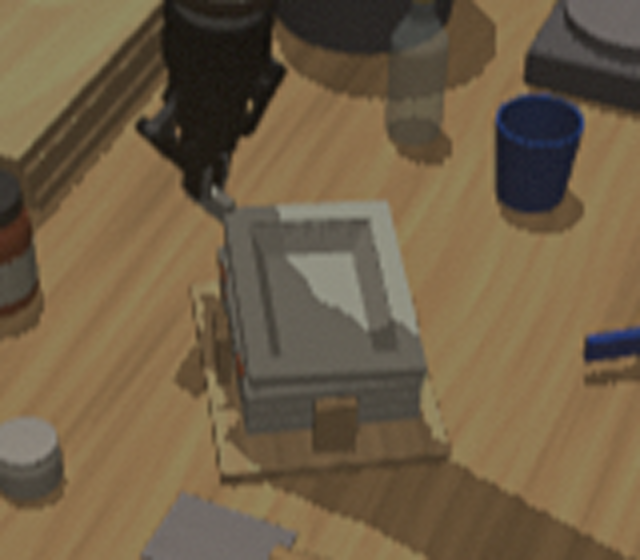

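The tray tilts cleanly: the gap opens at the lug side, the far corner is still down and the stack is seated. Continuing the peel.

Request:
{"api": "play_rows", "payload": {"increments": [[0.3, 0, -5, 0, 0.019, 0], [0.4, 0, -5, 0, 0.019, 0], [0.4, 0, -5, 0, 0.019, 0], [0.4, 0, -5, 0, 0.019, 0], [0, 0, 0, 0, 0, 0]]}}

```text
time: 5.72
eef_pos: [0.6097, -0.2307, 0.1133]
ee_rot: [0.019, 0.979, -0.175, 0.1]
contact_force: [-0.8, 0.3, -1.2]
finger_gap: 0.094
```

```bash
python3 -c "
from h import *
peel()
im=imaging.capture('side');cv2.imwrite('pics/s4.png',cv2.resize(im[100:240,220:380],(640,560),interpolation=cv2.INTER_CUBIC))"
```

```text
t 5.72 grip [ 0.6076 -0.2299  0.124 ] tilt 11.72 ideal tilt for rise 11.96 F [-0.8  0.3 -1.2] M [ 0.03  0.19 -0.01] gap 0.094
```

View pics/s4.png

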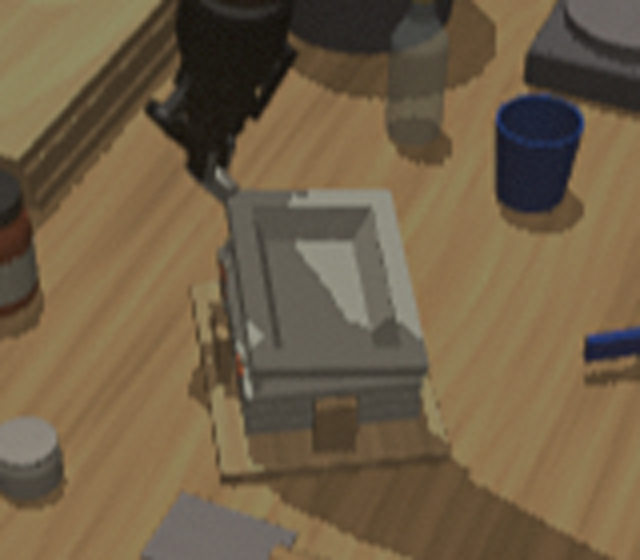

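Request:
{"api": "play_rows", "payload": {"increments": [[0, 0, 0, 0, 0, 0], [1, 0, -5, 0, 0, 0], [1.2, 0, -6, 0, 0, 0], [1.2, 0, -6, 0, 0, 0], [1.2, 0, -6, 0, 0, 0]]}}

```text
time: 6.18
eef_pos: [0.6102, -0.2305, 0.1376]
ee_rot: [0.019, 0.979, -0.175, 0.1]
contact_force: [0.5, 0.2, -1.2]
finger_gap: 0.093
```

```bash
python3 -c "
from h import *
peel()
im=imaging.capture('side');cv2.imwrite('pics/s5.png',cv2.resize(im[100:240,220:380],(640,560),interpolation=cv2.INTER_CUBIC))"
```

```text
t 6.18 grip [ 0.6082 -0.2297  0.1483] tilt 11.65 ideal tilt for rise 18.29 F [ 0.5  0.2 -1.2] M [ 0.08  0.1  -0.07] gap 0.093
```

View pics/s5.png

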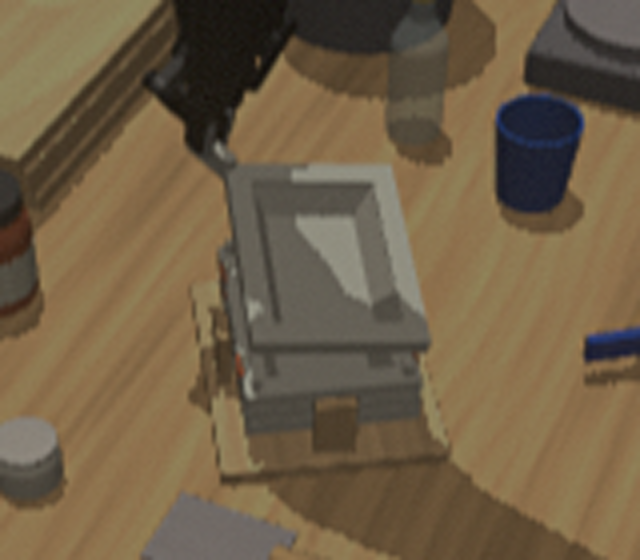

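The tray has separated and the stack is seated. Lifting and levelling.

Request:
{"api": "play_rows", "payload": {"increments": [[2, 0, -10, 0, 0, 0], [3, 0, -14, 0, 0, 0], [3, 0, -14, 0, 0, 0], [3, 0, -14, 0, 0, 0], [3, 0, -14, 0, 0, 0]]}}

```text
time: 6.65
eef_pos: [0.6102, -0.23, 0.2094]
ee_rot: [0.018, 0.98, -0.175, 0.099]
contact_force: [0.9, 0.6, -2.0]
finger_gap: 0.091
```

Request:
{"api": "play_rows", "payload": {"increments": [[2, 0, -12, 0, -0.04, 0], [2, 0, -10, 0, -0.05, 0], [0, 0, -6, 0, -0.05, 0], [0, 0, -2, 0, -0.04, 0], [0, 0, 0, 0, -0.02, 0]]}}

```text
time: 7.07
eef_pos: [0.6106, -0.2297, 0.2519]
ee_rot: [0.001, 0.985, -0.175, 0.002]
contact_force: [0.7, 0.6, -0.9]
finger_gap: 0.09
```

Request:
{"api": "play_rows", "payload": {"increments": [[0, 0, 0, 0, 0, 0], [0, 0, 0, 0, 0, 0]]}}

```text
time: 7.23
eef_pos: [0.6123, -0.23, 0.2536]
ee_rot: [0.001, 0.985, -0.175, 0.003]
contact_force: [0.0, 0.5, -1.1]
finger_gap: 0.093
```

```bash
python3 -c "
from h import *
peel(); print(manip.sense()['qpos'].round(2))
im=imaging.capture('side');cv2.imwrite('pics/s6.png',cv2.resize(im[60:240,200:400],(667,600),interpolation=cv2.INTER_CUBIC))"
```

```text
t 7.23 grip [ 0.6123 -0.2299  0.2646] tilt 0.35 ideal tilt for rise 55.47 F [ 0.   0.5 -1.1] M [-0.08 -0.05  0.01] gap 0.093
[ 0.6   0.47 -0.4   1.51  0.19  1.2  -1.75]
```

View pics/s6.png

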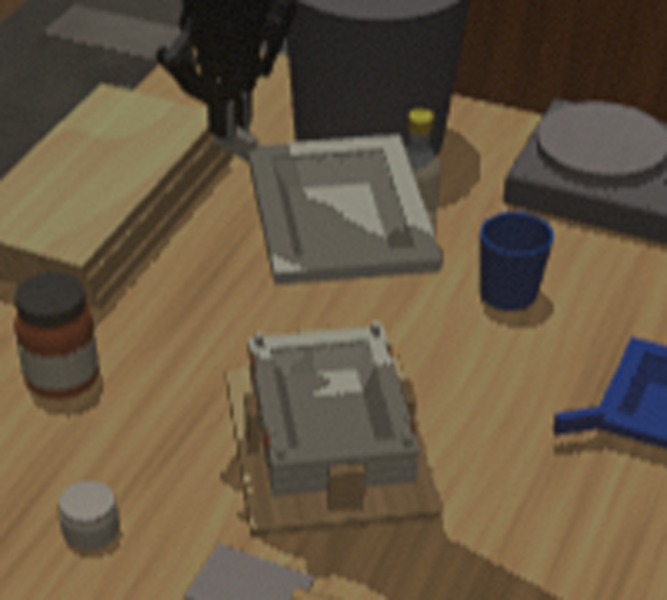

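Request:
{"api": "play_rows", "payload": {"increments": [[-3, -10, 0, 0, 0, -0.01], [-6, -18, 0, 0, 0, -0.018], [-6, -22, 0, 0, 0, -0.018], [-6, -25, 0, 0, 0, -0.018], [-5, -25, 0, 0, 0, -0.018]]}}

```text
time: 7.7
eef_pos: [0.6155, -0.1248, 0.2523]
ee_rot: [0.003, 0.991, -0.136, 0.003]
contact_force: [-0.4, 0.4, -1.4]
finger_gap: 0.093
```

Request:
{"api": "play_rows", "payload": {"increments": [[-5, -25, 0, 0, 0, -0.018], [-4, -25, 0, 0, 0, -0.018], [-4, -25, 0, 0, 0, -0.018], [-4, -25, 0, 0, 0, -0.018], [-3, -25, 0, 0, 0, -0.018]]}}

```text
time: 8.12
eef_pos: [0.6194, 0.0244, 0.2524]
ee_rot: [0.001, 0.997, -0.079, 0.002]
contact_force: [0.1, 0.3, -1.2]
finger_gap: 0.095
```

```bash
python3 -c "
from h import *
goal([.640,.264,.254],0)"
```

```text
t 8.12 pos [0.6194 0.0244 0.2524] q [ 0.3   0.43 -0.52  1.59  0.23  1.18 -2.  ] F [ 0.1  0.3 -1.2] gap 0.095
shift mm [ -17.6 -239.8   -2.1] rot [ 0.0022 -0.0044 -0.1589]
```

Request:
{"api": "play_rows", "payload": {"increments": [[-2, -26, 0, 0, 0, -0.018], [-2, -26, 0, 0, 0, -0.018], [-2, -26, 0, 0, 0, -0.018], [-1, -26, 0, 0, 0, -0.018], [0, -26, 0, 0, 0, -0.018]]}}

```text
time: 8.53
eef_pos: [0.618, 0.1774, 0.2535]
ee_rot: [-0.0, 1.0, -0.021, 0.002]
contact_force: [0.7, 0.1, -1.0]
finger_gap: 0.095
```

Request:
{"api": "play_rows", "payload": {"increments": [[0, -20, 0, 0, 0, -0.015], [0, -12, 0, 0, 0, -0.01], [0, -6, 0, 0, 0, 0], [0, 0, 0, 0, 0, 0], [0, 0, 0, 0, 0, 0]]}}

```text
time: 8.95
eef_pos: [0.6087, 0.2371, 0.2545]
ee_rot: [-0.003, 1.0, 0.005, 0.001]
contact_force: [-0.5, -0.3, -0.9]
finger_gap: 0.091
```

```bash
python3 -c "
from h import *
goal([.640,.264,.254],0)"
```

```text
t 8.95 pos [0.6087 0.2371 0.2545] q [ 0.01  0.5  -0.6   1.5   0.29  1.22 -2.19] F [-0.5 -0.3 -0.9] gap 0.091
shift mm [ 31.5 -26.6   0.7] rot [-0.007  -0.0015  0.0107]
```

Request:
{"api": "play_rows", "payload": {"increments": [[12, -10, 0, 0, 0, 0.004], [12, -10, 0, 0, 0, 0.004], [7, -7, 0, 0, 0, 0], [0, 0, 0, 0, 0, 0], [0, 0, 0, 0, 0, 0]]}}

```text
time: 9.37
eef_pos: [0.6416, 0.2555, 0.2543]
ee_rot: [0.0, 1.0, -0.004, 0.001]
contact_force: [-0.3, -0.3, -1.5]
finger_gap: 0.093
```

```bash
python3 -c "
from h import *
goal([.640,.264,.254],0)
a=imaging.capture('side');b=imaging.capture('top');cv2.imwrite('pics/s7.png',a);cv2.imwrite('pics/t7.png',b)
cv2.imwrite('pics/t7z.png',cv2.resize(b[130:270,130:290],(640,560),interpolation=cv2.INTER_CUBIC))
"
```

```text
t 9.37 pos [0.6416 0.2555 0.2543] q [-0.04  0.57 -0.58  1.39  0.32  1.27 -2.22] F [-0.3 -0.3 -1.5] gap 0.093
shift mm [-1.7 -8.5  0.3] rot [ 0.0004 -0.0014 -0.0081]
```

View pics/s7.png

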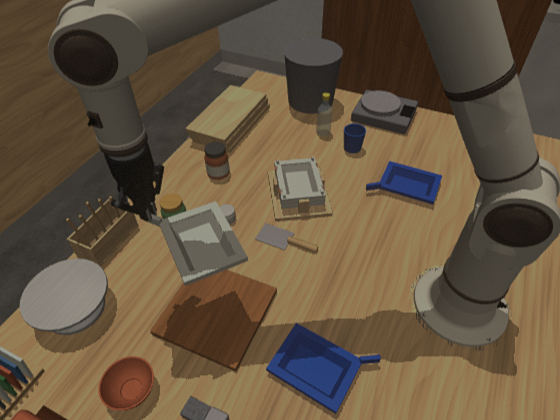

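View pics/t7z.png

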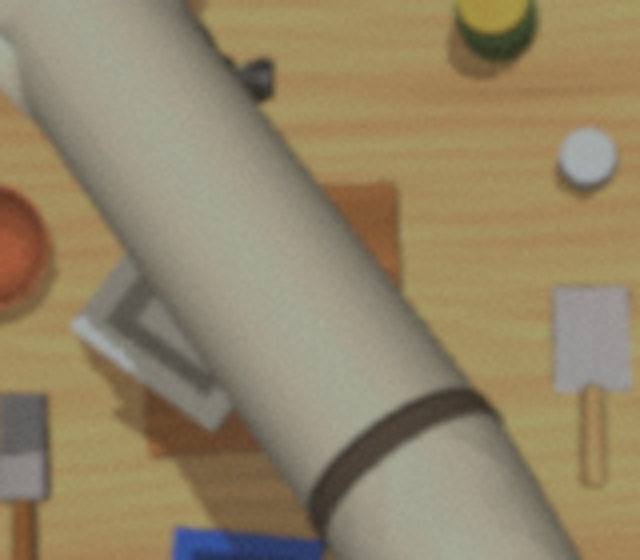

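Request:
{"api": "play_rows", "payload": {"increments": [[-1, -8, 0, 0, 0, -0.008], [0, 0, 0, 0, 0, 0], [0, 0, 0, 0, 0, 0], [0, 0, 0, 0, 0, 0], [0, 0, 0, 0, 0, 0]]}}

```text
time: 9.88
eef_pos: [0.6396, 0.2611, 0.2549]
ee_rot: [0.001, 1.0, -0.001, 0.001]
contact_force: [0.2, 0.2, -1.5]
finger_gap: 0.092
```

```bash
python3 -c "
from h import *
goal([.640,.264,.254],0)
a=imaging.capture('side');b=imaging.capture('top');cv2.imwrite('pics/s8.png',a);cv2.imwrite('pics/t8.png',b)
cv2.imwrite('pics/t8z.png',cv2.resize(b[180:250,130:220],(720,560),interpolation=cv2.INTER_CUBIC))
cv2.imwrite('pics/s8z.png',cv2.resize(a[185:295,130:260],(780,660),interpolation=cv2.INTER_CUBIC)[:600])
"
```

```text
t 9.88 pos [0.6396 0.2611 0.2549] q [-0.05  0.57 -0.58  1.39  0.32  1.27 -2.22] F [ 0.2  0.2 -1.5] gap 0.092
shift mm [ 0.4 -2.9  0.9] rot [ 0.0022 -0.0014 -0.0017]
```

View pics/s8z.png

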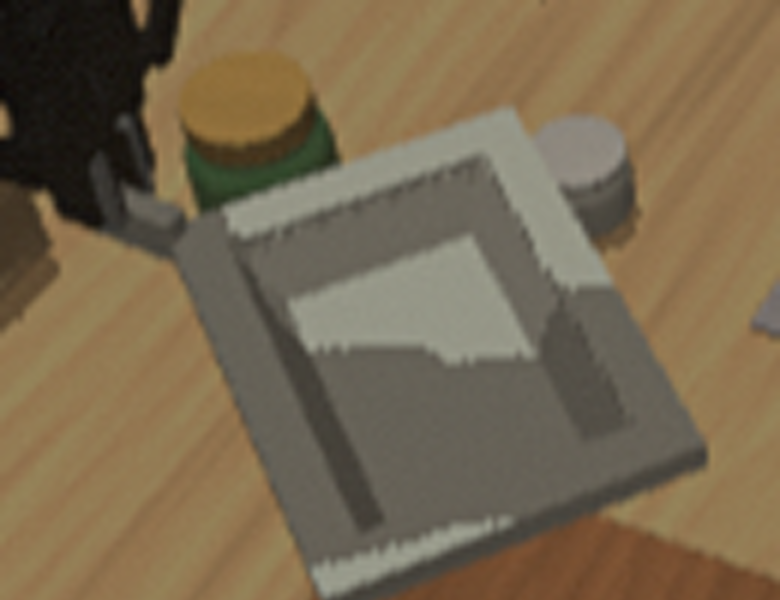

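View pics/t8z.png

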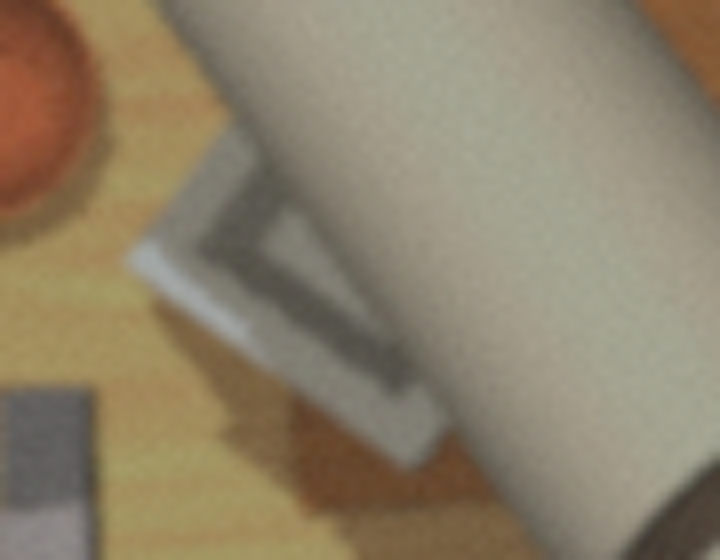

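```bash
python3 - <<'E'
from h import *
g=lambda X,Y:(130+(X+.5)/6-.5,185+(Y+.5)/6-.5)
f=lambda X,Y:(130+(X+.5)/8-.5,180+(Y+.5)/8-.5)
S=[g(178,250),g(515,108),g(707,452),g(322,600)]
def tri(a,b):
    o1,d1=ray("side",*a);o2,d2=ray("top",*b)
    A=np.array([d1,-d2]).T; x=np.linalg.lstsq(A,o2-o1,rcond=None)[0]
    p,q=o1+x[0]*d1,o2+x[1]*d2; return (p+q)/2,np.linalg.norm(p-q)
print("left",tri(S[3],f(128,262)),"far",tri(S[2],f(410,470)))
c=imaging.get_calibration("side");E=c["extrinsics"]
obj=np.array([[.082,.062,0],[.082,-.062,0],[-.082,-.062,0],[-.082,.062,0]])
ok,rv,tv=cv2.solvePnP(obj,np.array(S),c["intrinsics"],None,flags=cv2.SOLVEPNP_IPPE)
F=np.diag([1,-1,-1]);R=E[:3,:3]@F@cv2.Rodrigues(rv)[0];t=E[:3,:3]@F@tv.ravel()+E[:3,3]
print("pnp c",t,"normal",R[:,2],"x",R[:,0])
# level assumption at various z
for z in (.266,.255): 
  Q=np.array([onz("side",*s,z)[:2] for s in S]);print(z,Q.mean(0),[np.linalg.norm(Q[i]-Q[i-1]).round(4) for i in range(4)])
peel()
a=cv2.imread("pics/s8.png");h=cv2.imread("pics/side0.png")
E
```

```text
left (array([0.49031711, 0.35997567, 0.26288632]), np.float64(0.0006207942817969036)) far (array([0.41454588, 0.26299368, 0.26029363]), np.float64(0.0008417718574048893))
pnp c [0.51920764 0.25847405 0.25597242] normal [0.03633688 0.02706545 0.99897302] x [ 0.7856229  -0.61859277 -0.01181673]
0.266 [0.51321751 0.26469983] [np.float64(0.1534), np.float64(0.1233), np.float64(0.1661), np.float64(0.1225)]
0.255 [0.51951704 0.25772501] [np.float64(0.1561), np.float64(0.1255), np.float64(0.169), np.float64(0.1246)]
t 9.98 grip [0.6396 0.2613 0.2659] tilt 0.08 ideal tilt for rise 56.05 F [ 0.2  0.6 -1. ] M [ 0.02 -0.15  0.02] gap 0.092
```

Two-view triangulation puts the tray centre at about (0.517, 0.262), against the board at (0.515, 0.264). The height is about 0.25 m and the tilt is about 2°. I'm handing it in.

```bash
python3 -c "
from h import *
peel(); print(ticket.finish_job())"
```

```text
t 9.98 grip [0.6396 0.2613 0.2659] tilt 0.08 ideal tilt for rise 56.05 F [ 0.2  0.6 -1. ] M [ 0.02 -0.15  0.02] gap 0.092
the job is handed in; nothing more can be done
None
```

I peeled the top tray off by its lug, carried it over the board, and handed the job in at 10.0 s of the 48 s with the tray still in the gripper; no verdict is reported.

- **Peel:** I tilted the tray about the far corner by about 12°. The lug rose from 77 mm to about 124 mm while the far corner stayed down. I then lifted the tray clear and levelled it. The side pictures show the trays below seated throughout.
- **Final position:** Two camera views put the tray centre at about (0.517, 0.262), against the board centre at (0.515, 0.264). The tray's centre is about 0.25 m above the table, and the tray droops roughly 2°.
- **Checks that disagreed:** A second estimate from the side picture alone gave (0.519, 0.258), 5 mm away and well inside the 40 mm limit. The closed gripper reads about 8 mm on a 10 mm lug, but the tray did not slip.
- **Bystanders:** In the last side picture the jars, pots and tools in view look unmoved. I judged that by eye and did not measure it; the brush and anything hidden behind the arm were not checked.

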